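# Blend the burnishing charge

### The job

Fresh white burnishing balls have been tipped into the dark steel pot beside the green, polish-charged ones and must be blended for the buckle barrel. Take off the lid and lay it knob up on the cork mat, stir the balls with the red-collared wooden rod from the tool rack until every white ball lies right beside a green one and every green one right beside a white, then hang the rod back upright in its hole, collar down on the rack. Touch the balls only with the rod, keep them all in the pot, and do not disturb the other two tools in the rack, the brown bottle or the blue can.

Things in the scene. Friction and masses are not known exactly. Their poses are not given: they have to be found in the camera images.
- pot: heavy round dark steel pot that does not move, outside 136 mm across, 62 mm high; origin at the centre of its underside, z up. Inside: straight round wall of 60 mm radius, rim at 62 mm; the floor is a dish, flat at 12 mm height out to 20 mm from the axis, then rising at 20 degrees to 27 mm height at the wall, so balls left alone roll back to the middle
- lid: aluminium lid of the pot, 140 mm across, 0.25 kg; origin at the centre of its underside (the bottom of a 104 mm spigot, 5 mm deep, which sits loosely inside the rim), z up through the knob; the plate's upper face is 10 mm above the origin, the knob's top 48 mm above it. It starts on the pot, origin 57 mm above the bench
- lid_knob (a point): the place to grip the lid: centre of the black knob's round head, 30 mm across and 16 mm high (head from 28 to 44 mm above the lid's origin)
- mat: square cork mat fixed flat on the bench, 150 x 150 x 4 mm; origin at the centre of its underside
- rack: beech tool rack fixed on the bench, 64 mm (its x) by 186 mm (its y), top board at 126 mm height, 16 mm thick, with three through holes 26 mm across in a row along its y, one in the middle and one 55 mm to each side; origin at the centre of its underside, z up. A foot board 10 mm thick lies below. Three tools hang by their collars in the holes, in any order
- rod: wooden stirring rod, 184 mm long, 0.06 kg, hanging upright: shaft 12 mm across from the tip (origin, z up along the rod) to the red collar (34 mm across, underside at 112 mm, 6 mm thick), above it a pale round handle 22 mm across up to 184 mm; grip the handle from above, its middle is 151 mm above the tip
- rod_collar (a point): on the rod's axis at the underside of the red collar, 112 mm above the tip; rests on the rack's top face when the rod hangs
- white1: white porcelain burnishing ball, a plain sphere 20 mm across (10 g); origin at its centre
- white2: white porcelain burnishing ball, a plain sphere 20 mm across (10 g); origin at its centre
- white3: white porcelain burnishing ball, a plain sphere 20 mm across (10 g); origin at its centre
- white4: white porcelain burnishing ball, a plain sphere 20 mm across (10 g); origin at its centre
- green1: green porcelain burnishing ball, a plain sphere 20 mm across (10 g); origin at its centre
- green2: green porcelain burnishing ball, a plain sphere 20 mm across (10 g); origin at its centre
- green3: green porcelain burnishing ball, a plain sphere 20 mm across (10 g); origin at its centre
- green4: green porcelain burnishing ball, a plain sphere 20 mm across (10 g); origin at its centre
- awl: stitching awl hanging in the rack, bulbous dark wood handle to 38 mm across reaching 70 mm above the rack's top face, thin steel spike; origin at the spike's point (85 mm below its collar); leave it alone
- edge_iron: edge iron hanging in the rack, blue handle 26 mm across reaching 74 mm above the rack's top face, collar 34 mm, steel shank; origin at its lower end (95 mm below its collar); leave it alone
- bottle: tall brown glass bottle with black cap, 60 mm across, 240 mm high, stands loose on the bench; origin at the centre of its underside; leave it alone
- can: blue spray can, 52 mm across, 150 mm high, stands loose on the bench; origin at the centre of its underside; leave it alone
- tins: two round wax tins stacked, fixed, 90 mm across, 64 mm high, behind the rack; origin at the centre of the underside; an obstacle
- jar: heavy blue stone jar with shoe daubers standing in it, fixed, 62 mm across, 100 mm high, the daubers reach 192 mm within 22 mm of its axis; origin at the centre of its underside; stands beside the mat, an obstacle

How it is judged:
On the way, in this order (a step that is already met when the one before it is completed fails the run):
1. the lid lies flat on the cork mat, knob up and let go (horizontal distance between lid and mat below 0.04 m and z of lid in the frame of mat below 0.01 m and angle between lid's own z axis and vertical below 0.1 rad and contact force between lid and the fingers below 0.05 N), for 0.2 s.
2. the rod's tip is down among the balls, which are not yet blended (horizontal distance between rod and pot below 0.056 m and z of rod in the frame of pot below 0.034 m and not ((distance between white1 and green1 below 0.033 m or distance between white1 and green2 below 0.033 m or distance between white1 and green3 below 0.033 m or distance between white1 and green4 below 0.033 m) and (distance between white2 and green1 below 0.033 m or distance between white2 and green2 below 0.033 m or distance between white2 and green3 below 0.033 m or distance between white2 and green4 below 0.033 m) and (distance between white3 and green1 below 0.033 m or distance between white3 and green2 below 0.033 m or distance between white3 and green3 below 0.033 m or distance between white3 and green4 below 0.033 m) and (distance between white4 and green1 below 0.033 m or distance between white4 and green2 below 0.033 m or distance between white4 and green3 below 0.033 m or distance between white4 and green4 below 0.033 m) and (distance between green1 and white1 below 0.033 m or distance between green1 and white2 below 0.033 m or distance between green1 and white3 below 0.033 m or distance between green1 and white4 below 0.033 m) and (distance between green2 and white1 below 0.033 m or distance between green2 and white2 below 0.033 m or distance between green2 and white3 below 0.033 m or distance between green2 and white4 below 0.033 m) and (distance between green3 and white1 below 0.033 m or distance between green3 and white2 below 0.033 m or distance between green3 and white3 below 0.033 m or distance between green3 and white4 below 0.033 m) and (distance between green4 and white1 below 0.033 m or distance between green4 and white2 below 0.033 m or distance between green4 and white3 below 0.033 m or distance between green4 and white4 below 0.033 m))), for 0.1 s.
3. the balls are blended: each has one of the other colour right beside it ((distance between white1 and green1 below 0.033 m or distance between white1 and green2 below 0.033 m or distance between white1 and green3 below 0.033 m or distance between white1 and green4 below 0.033 m) and (distance between white2 and green1 below 0.033 m or distance between white2 and green2 below 0.033 m or distance between white2 and green3 below 0.033 m or distance between white2 and green4 below 0.033 m) and (distance between white3 and green1 below 0.033 m or distance between white3 and green2 below 0.033 m or distance between white3 and green3 below 0.033 m or distance between white3 and green4 below 0.033 m) and (distance between white4 and green1 below 0.033 m or distance between white4 and green2 below 0.033 m or distance between white4 and green3 below 0.033 m or distance between white4 and green4 below 0.033 m) and (distance between green1 and white1 below 0.033 m or distance between green1 and white2 below 0.033 m or distance between green1 and white3 below 0.033 m or distance between green1 and white4 below 0.033 m) and (distance between green2 and white1 below 0.033 m or distance between green2 and white2 below 0.033 m or distance between green2 and white3 below 0.033 m or distance between green2 and white4 below 0.033 m) and (distance between green3 and white1 below 0.033 m or distance between green3 and white2 below 0.033 m or distance between green3 and white3 below 0.033 m or distance between green3 and white4 below 0.033 m) and (distance between green4 and white1 below 0.033 m or distance between green4 and white2 below 0.033 m or distance between green4 and white3 below 0.033 m or distance between green4 and white4 below 0.033 m)), for 0.2 s.
At the end, for the whole second after the job is handed in: Each ball's centre is within 33 mm of one of the other colour, all in the pot; the lid lies flat on the mat, knob up, centres within 40 mm; the rod hangs upright in the rack's free hole, collar within 12 mm of the hole's centre, down to 5 mm; lid and rod let go and at rest (all of step 1 and all of step 3 and (y of rod_collar in the frame of rack between -0.067 and -0.043 m or y of rod_collar in the frame of rack between -0.012 and 0.012 m or y of rod_collar in the frame of rack between 0.043 and 0.067 m) and x of rod_collar in the frame of rack between -0.012 and 0.012 m and z of rod_collar in the frame of rack between 0.12 and 0.131 m and angle between rod's own z axis and vertical below 0.15 rad and linear speed of lid below 0.02 m/s and linear speed of rod below 0.05 m/s and horizontal distance between each of white1, white2, white3, white4, green1, green2, green3, green4 and pot below 0.06 m); the robot touches nothing.
It fails at once if a ball leaves the pot (horizontal distance between any of white1, white2, white3, white4, green1, green2, green3, green4 and pot above 0.066 m).
It fails at once if the fingers touch a ball (contact force between the fingers and white1 above 0.3 N or contact force between the fingers and white2 above 0.3 N or contact force between the fingers and white3 above 0.3 N or contact force between the fingers and white4 above 0.3 N or contact force between the fingers and green1 above 0.3 N or contact force between the fingers and green2 above 0.3 N or contact force between the fingers and green3 above 0.3 N or contact force between the fingers and green4 above 0.3 N).
It fails at once if the bottle or the can is shifted by more than 25 mm or tipped (distance of any of bottle, can from where it was at the start of the episode above 0.025 m or angle between any of bottle, can's own z axis and vertical above 0.3 rad).
It fails at once if another tool is knocked out of its place in the rack (moved more than 30 mm) (distance of any of awl, edge_iron from where it was at the start of the episode above 0.03 m).
It also fails if it takes over 72 s, if anything falls off the work surface, if the arm or the gripper's body presses on something with over 40 N, if the wrist force passes 120 N, or if a joint passes its speed limit or range.

### The arm

A 7-joint arm with a two-finger parallel gripper is mounted at the origin on the work surface. World frame = base frame: x ahead of the robot, y to its left, z up, the work surface at z = 0. Lengths are in m, angles in rad, forces in N, time in s.
With the tool pointing down it reaches from about 0.425 to 0.925 m from the base axis. Payload 6.8 kg.
Tool frame: the origin (TCP) lies between the finger pads; the fingertips stand 17 mm ahead of it and the grasp point (between the pads) lies 2 mm behind it; z points along the fingers, x is the direction in which the jaws open and shut, and the axes are right-handed (so a half turn about z gives the same grasp; the last joint's range is limited). The gripper opens to 85 mm and grips with 20 to 120 N. Pads are 22 mm wide; open, the fingers measure 114 mm over their backs; the gripper's body (76 mm by 85 mm) begins 54 mm behind the grasp point. The pads swing forward as they close: fully open they stand 13 mm farther back than shut.
Start: joints at [1.021, 0.477, 0.022, 1.555, -0.011, 1.109, -0.083], TCP at [0.289, -0.61, 0.226] pointing down, gripper open.
Joint ranges: [-2.96, 2.96], [-0.34, 2.1], [-1.41, 1.46], [0.24, 2.44], [-1.37, 4.51], [0.17, 1.92], [-2.96, 2.96]. Speed limits (rad/s): [2.39, 2.39, 3.14, 3.14, 3.14, 3.14, 3.14].

### API

Orientations are given as a unit quaternion [w, x, y, z].
In Python, from station import readout, read_camera, get_calibration, bot, models gives the robot as it stands.
- The arm moves only by the tool carry_out, never from a script. Its argument "deltas" is a list of rows, each a list of 2 entries, a list of its own where there are three numbers: the shift along the tool's x, y, z in cm, then the turn about the tool's z in degrees. A call has 1 to 10 rows; each row is the pose to reach, as a shift and turn from the pose measured when the call began, along the tool's axes at that moment; what a row does not reach only later rows make up. A row lasts 1/8 s, in which the tool goes at most 62.5 mm and 10.7 degrees, less where a joint would pass 70% of its speed; a pose out of reach is approached as far as the arm can. A call with a gripper value outside its range is refused whole. "hand" is the opening, from 0 (shut) to 1 (fully open), set as the call begins (left out, the last holds). The fingers move at their own pace and stop on an object; "newtons" is the grip in N (left out, the last holds). Time passes only in rows, so rows that repeat a pose let the fingers close. It gives the time, the measured TCP pose, the force and the opening at its end, in the units of the state.
- readout.get_obs(): the state, without advancing time (a new reading comes with each control period).
- read_camera(name): name is "scene" or "top" or "wrist"; returns the picture (480x640x3 uint8, red, green, blue); there is no depth.
- get_calibration(name): a dict with "fov_y" (degrees; the focal length in pixels is half the picture's height over the tangent of half this angle, whatever the lens; pixels are square), "cx", "cy" (the principal point, pixels), "world_from_camera" (4x4, takes a point from camera to world coordinates). Camera axes: x right, y down, z forward; pixel columns grow to the right and rows downward; lengths in m; the calibration is good to about 2 mm. A picture is of the moment at which its call begins: read the wrist's pose just before it. get_calibration takes no time and is no camera call; for the wrist camera it gives the pose at the moment of the call.
- bot.hand_in(): hands the job in, once; it reports no verdict.
Trained networks look in the newest picture that a camera, given by its name, has taken for a name from the list of things; names that differ only in an ending like _2 or _b are one class to them, and where a whole thing is asked for, a point or a joint stands for the part that bears it (a point fixed in the world has none). Each returns a list of dicts, best first, with "score" (0 to 1); they miss things now and then, are a little off and sometimes report something else, mostly with a low value. They report only what shows in the picture. A call takes as long as a camera call.
- models.spot_in(query, camera): "centre" ([row, column] in pixels, amid what is visible of it).
The state is a dict: "t": time; "q": joint angles; "joint_vel": joint speeds; "joint_torque": joint torques, N m; "eef_pos": TCP position; "tool_rot": TCP orientation; "contact_force": force on the tool from outside, world axes, zero at the start; "torque": the same for the moment, N m; "gripper_width": opening from 0.0 (shut) to 1.0 (fully open).
Only numpy, scipy, OpenCV 4.12 (cv2) and the standard library are available. Lean on these libraries where they do the work, as an engineer would, in place of code of your own. Each camera call takes 0.05 s, during which the arm holds its last target. There are 200 camera calls.

## Working session

There is one attempt and no reset: what is moved stays moved. The work goes in short steps, Python scripts to look and compute and a tool call to move; the robot and the scene stay as the last step left them, time stands still between calls to the robot, and variables do not carry over. Pictures are saved under pics/ and viewed, about 8 in all and at most 12, crops included, and the job is handed in when it is done.

Besides the shell and the picture viewer there is one more tool, called after "Request:" as name(argument=value, ...) on one line, values as JSON. carry_out: Moves the arm, as the interface text tells. Its arguments: {"type":"object","properties":{"deltas":{"type":"array"},"hand":{"type":"number"},"newtons":{"type":"number"}},"required":["deltas"]}

```bash
mkdir -p pics; cat > h.py <<'E'
import numpy as np, cv2
from station import readout, read_camera, get_calibration, bot, models
def snap(cam,name=None):
    c=get_calibration(cam); im=read_camera(cam)
    if name: cv2.imwrite(f'pics/{name}.png',cv2.cvtColor(im,cv2.COLOR_RGB2BGR))
    return im,c
def F(c): return 240/np.tan(np.radians(c['fov_y'])/2)
def ray(c,rc):
    d=np.array([(rc[1]-c['cx'])/F(c),(rc[0]-c['cy'])/F(c),1]); T=np.array(c['world_from_camera'])
    return T[:3,3],T[:3,:3]@d
def at(c,rc,z):
    o,d=ray(c,rc); return o+d*(z-o[2])/d[2]
def proj(c,p):
    T=np.array(c['world_from_camera']); q=T[:3,:3].T@(np.array(p)-T[:3,3]); return q[1]/q[2]*F(c)+c['cy'],q[0]/q[2]*F(c)+c['cx']
E
python3 - <<'E'
from h import *
np.set_printoptions(precision=3,suppress=True)
zs=dict(lid_knob=.101,lid=.067,mat=.004,rack=.126,rod=.16,rod_collar=.129,awl=.17,edge_iron=.17,bottle=.12,can=.075,tins=.064,jar=.1)
o=readout.get_obs();print(o['t'],o['eef_pos'],o['tool_rot'],o['gripper_width'])
for cam in('top','scene'):
    im,c=snap(cam,cam+'0');print(cam,np.array(c['world_from_camera']),c['fov_y'])
    for k,z in zs.items():
        for r in models.spot_in(k,cam)[:2]: print(k,round(r['score'],2),np.round(r['centre']),at(c,r['centre'],z))
E
```

```text
0.0 [ 0.288 -0.61   0.225] [-0.     0.845 -0.535 -0.001] 1.0010283740915256
top [[-0.004 -0.994  0.112  0.478]
 [-1.     0.001 -0.023  0.004]
 [ 0.022 -0.112 -0.993  0.951]
 [ 0.     0.     0.     1.   ]] 52.304781277157886
lid_knob 0.72 [288. 466.] [ 0.479 -0.265  0.101]
lid_knob 0.48 [212. 313.] [0.614 0.001 0.101]
lid 0.56 [290. 467.] [ 0.476 -0.277  0.067]
mat 0.88 [294. 154.] [0.472 0.304 0.004]
mat 0.25 [338. 338.] [ 0.387 -0.046  0.004]
rack 0.8 [226. 318.] [ 0.586 -0.008  0.126]
rod 0.66 [223. 350.] [ 0.587 -0.059  0.16 ]
rod_collar 0.75 [220. 347.] [ 0.595 -0.058  0.129]
awl 0.8 [199. 281.] [0.624 0.052 0.17 ]
awl 0.41 [222. 143.] [0.588 0.273 0.17 ]
edge_iron 0.71 [211. 312.] [0.604 0.003 0.17 ]
bottle 0.89 [338. 337.] [ 0.398 -0.039  0.12 ]
can 0.84 [130. 206.] [0.771 0.197 0.075]
tins 0.9 [172. 319.] [ 0.695 -0.011  0.064]
jar 0.76 [221. 145.] [0.598 0.294 0.1  ]
scene [[-0.3    0.787 -0.539  1.082]
 [ 0.954  0.241 -0.18   0.173]
 [-0.012 -0.568 -0.823  0.865]
 [ 0.     0.     0.     1.   ]] 54.93288646348208
lid_knob 0.87 [184. 229.] [ 0.501 -0.246  0.101]
lid 0.49 [224. 298.] [ 0.536 -0.075  0.067]
mat 0.73 [249. 460.] [0.454 0.276 0.004]
rack 0.63 [263. 325.] [0.648 0.024 0.126]
rod 0.66 [223. 295.] [ 0.6   -0.052  0.16 ]
awl 0.71 [243. 347.] [0.622 0.058 0.17 ]
awl 0.34 [172. 331.] [ 0.462 -0.021  0.17 ]
edge_iron 0.75 [231. 320.] [0.611 0.002 0.17 ]
bottle 0.73 [170. 330.] [ 0.414 -0.04   0.12 ]
can 0.64 [354. 398.] [0.762 0.194 0.075]
tins 0.74 [305. 303.] [ 0.715 -0.001  0.064]
tins 0.58 [254. 464.] [0.508 0.278 0.064]
jar 0.6 [290. 475.] [0.609 0.304 0.1  ]
```

View pics/top0.png

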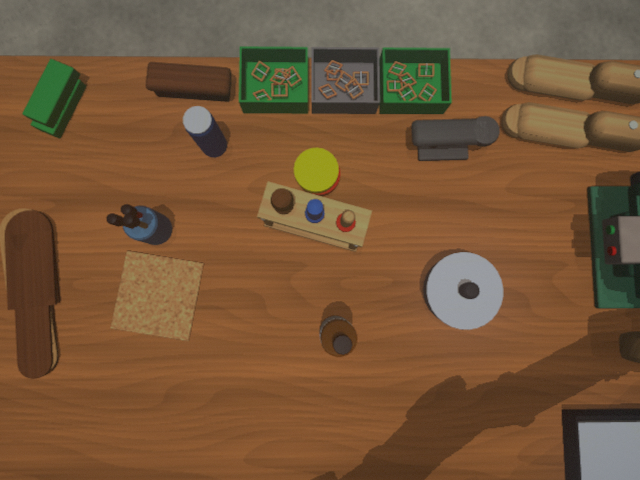

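View pics/scene0.png

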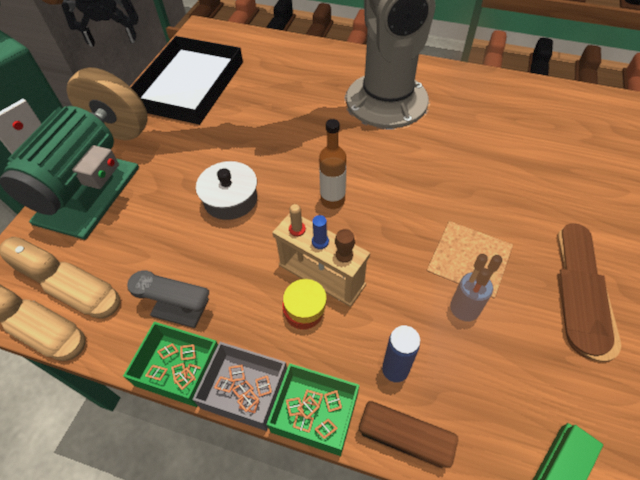

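The top view shows the lid's plate at about (290, 465) with its knob at (291, 469). The rack is at (215, 315), with the rod nearest the lid (collar 222, 346), then the edge iron and the awl. The mat is at (295, 157) and the bottle at (340, 338). The scene view agrees on this order, so I'll refine it from the saved images.

```bash
python3 - <<'E'
from h import *
np.set_printoptions(precision=4,suppress=True)
def big(m): 
    n,l,s,ce=cv2.connectedComponentsWithStats(m.astype(np.uint8)); i=1+np.argmax(s[1:,4]); return l==i
for cam,box in(('top',(230,350,410,520)),('scene',(150,230,180,270))):
    c=get_calibration(cam);print({k:v for k,v in c.items() if k!='world_from_camera'})
    im=cv2.imread(f'pics/{cam}0.png').astype(int);hsv=cv2.cvtColor(im.astype(np.uint8),cv2.COLOR_BGR2HSV)
    m=np.zeros(im.shape[:2],bool);r=box;m[r[0]:r[1],r[2]:r[3]]=True
    w=big(m&(hsv[...,1]<60)&(hsv[...,2]>90))
    cn,_=cv2.findContours(w.astype(np.uint8),0,1);cn=max(cn,key=cv2.contourArea);e=cv2.fitEllipse(cv2.convexHull(cn))
    print('lid',e,at(c,e[0][::-1],.067))
    red=(hsv[...,1]>170)&((hsv[...,0]<4)|(hsv[...,0]>176))&(hsv[...,2]>100)
    rr=(200,240,325,365) if cam=='top' else (205,245,280,310)
    ys,xs=np.nonzero(red[rr[0]:rr[1],rr[2]:rr[3]]);print('red',len(ys),at(c,((ys.min()+ys.max())/2+rr[0],(xs.min()+xs.max())/2+rr[2]),.131))
c=get_calibration('top')
for n,rc,z in[('mat1',(253,126),.004),('mat2',(262,203),.004),('mat3',(339,190),.004),('mat4',(329,111),.004),('rackTL',(184,266),.126),('TR',(212,371),.126),('BR',(249,358),.126),('BL',(222,257),.126),('knob',(290.5,469),.105),('bottlecap',(345,342),.24)]: print(n,at(c,rc,z))
E
```

```text
{'fov_y': 52.304781277157886, 'cx': 322.0158715958123, 'cy': 234.79734681508805}
lid ((464.39990234375, 290.3571472167969), (76.01377868652344, 78.41057586669922), 139.6427001953125) [ 0.476  -0.2731  0.067 ]
red 26 [ 0.5887 -0.0542  0.131 ]
{'fov_y': 54.93288646348208, 'cx': 327.003415037053, 'cy': 240.06568265490762}
lid ((225.8726043701172, 184.1617431640625), (45.59248733520508, 61.50855255126953), 77.61669921875) [ 0.4777 -0.2705  0.067 ]
red 73 [ 0.5941 -0.0521  0.131 ]
mat1 [0.5498 0.3604 0.004 ]
mat2 [0.5321 0.2125 0.004 ]
mat3 [0.3863 0.2336 0.004 ]
mat4 [0.4058 0.3827 0.004 ]
rackTL [0.6587 0.0813 0.126 ]
TR [ 0.6101 -0.0985  0.126 ]
BR [ 0.5466 -0.0754  0.126 ]
BL [0.5929 0.096  0.126 ]
knob [ 0.4758 -0.2692  0.105 ]
bottlecap [ 0.3995 -0.0398  0.24  ]
```

Request:
carry_out(deltas=[[[-4,-5.2,0],-9],[[-8,-10.5,0],-18],[[-12,-15.8,1],-27],[[-16,-21,3],-36],[[-19,-26,4],-45],[[-21.5,-30,5],-50],[[-22.6,-31.5,6],-50],[[-22.6,-31.5,6],-50]], hand=1, newtons=50)

```text
t: 2.3
eef_pos: [0.4771, -0.2695, 0.1658]
tool_rot: [-0.0, 0.992, -0.126, -0.001]
contact_force: [0.2, -0.6, 0.8]
gripper_width: 1.0
```

```bash
cat >> h.py <<'E'
def rot():
    from scipy.spatial.transform import Rotation as R
    q=readout.get_obs()['tool_rot']; return R.from_quat([q[1],q[2],q[3],q[0]])
def rel(p,yaw=None):
    o=readout.get_obs();r=rot();d=r.inv().apply(np.array(p)-o['eef_pos'])*100
    X=r.as_matrix()[:,0];y=np.degrees(np.arctan2(X[1],X[0]))
    print('t',round(o['t'],2),'tcp',np.round(o['eef_pos'],4),'yaw',round(y,1),'w',round(o['gripper_width'],3),'F',np.round(o['contact_force'],1),'delta cm',np.round(d,2),'turn',None if yaw is None else round(y-yaw,1))
E
python3 - <<'E'
from h import *
rel([.4765,-.271,.091],-15)
im,c=snap('wrist','w1')
for r in models.spot_in('lid_knob','wrist')[:2]: print(r,at(c,r['centre'],.101))
print(proj(c,[.4765,-.271,.105]))
E
```

```text
t 2.3 tcp [ 0.4771 -0.2695  0.1658] yaw -14.5 w 1.0 F [ 0.2 -0.6  0.8] delta cm [-0.02  0.17  7.48] turn 0.5
{'centre': [241.6, 314.7], 'score': 0.74} [ 0.47797064 -0.25865472  0.101     ]
(np.float64(265.5563519609825), np.float64(317.77895237929044))
```

View pics/w1.png

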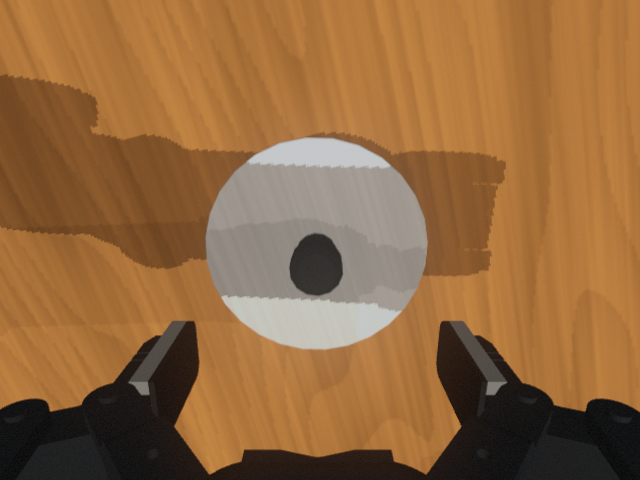

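The wrist view shows the knob at about (266, 316). The prediction was (266, 318), so the lid position holds and I'll go down to grip it.

Request:
carry_out(deltas=[[[0,0.15,4],0],[[0,0.15,7],0],[[0,0.15,7.4],0],[[0,0.15,7.4],0]])

```text
t: 2.9
eef_pos: [0.4759, -0.2754, 0.0935]
tool_rot: [0.001, 0.992, -0.129, 0.0]
contact_force: [-0.8, -0.6, 0.4]
gripper_width: 1.0
```

Request:
carry_out(deltas=[[[0,0,0],0],[[0,0,0],0],[[0,0,0],0],[[0,0,0],0],[[0,0,0],0],[[0,0,0],0],[[0,0,-3],0],[[0,0,-8],0],[[0,0,-13],0],[[0,0,-16],0]], hand=0)

```text
t: 4.15
eef_pos: [0.4762, -0.2751, 0.2558]
tool_rot: [0.001, 0.992, -0.129, 0.001]
contact_force: [0.2, -0.4, -3.3]
gripper_width: 0.299
```

```bash
python3 - <<'E'
from h import *
rel([.456,.297,.28],-15)
rel([.456,.297,.04],-15)
rel([.38,-.08,.28],-15)
im,c=snap('wrist','w2')
E
```

```text
t 4.15 tcp [ 0.4762 -0.2751  0.2558] yaw -14.9 w 0.299 F [ 0.2 -0.4 -3.3] delta cm [-16.62 -54.78  -2.58] turn 0.1
t 4.15 tcp [ 0.4762 -0.2751  0.2558] yaw -14.9 w 0.299 F [ 0.2 -0.4 -3.3] delta cm [-16.69 -54.83  21.42] turn 0.1
t 4.15 tcp [ 0.4762 -0.2751  0.2558] yaw -14.9 w 0.299 F [ 0.2 -0.4 -3.3] delta cm [-14.3  -16.39  -2.5 ] turn 0.1
```

View pics/w2.png

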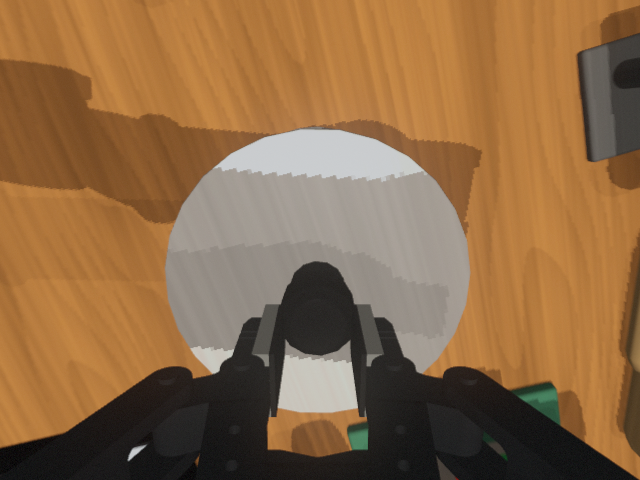

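The lid hangs squarely from the knob. I'll carry it high over the bottle to the mat.

Request:
carry_out(deltas=[[[-0.5,-1.5,-4],0],[[-1.5,-5,-7.5],0],[[-2.5,-10.5,-7.5],0],[[-3.7,-16,-7.5],0],[[-5.3,-21.5,-7.5],0],[[-7,-27,-7.5],0],[[-8.8,-32.5,-7.5],0],[[-10.7,-38,-7.5],0],[[-12.8,-43.5,-7],0],[[-14.8,-49,-5],0]])

```text
t: 5.45
eef_pos: [0.4599, 0.2378, 0.3064]
tool_rot: [0.002, 0.992, -0.13, 0.004]
contact_force: [0.9, 0.3, -2.6]
gripper_width: 0.299
```

```bash
python3 - <<'E'
from h import *
rel([.456,.297,.04],-15)
E
```

```text
t 5.45 tcp [0.4599 0.2378 0.3064] yaw -14.9 w 0.299 F [ 0.9  0.3 -2.6] delta cm [-2.15 -5.68 26.61] turn 0.1
```

Request:
carry_out(deltas=[[[-1.5,-4,4],0],[[-2.1,-5.7,9],0],[[-2.1,-5.7,14],0],[[-2.1,-5.7,19],0],[[-2.1,-5.7,23],0],[[-2.1,-5.7,25],0],[[-2.1,-5.7,26],0],[[-2.1,-5.7,26.4],0],[[-2.1,-5.7,26.5],0],[[-2.1,-5.7,26.5],0]])

```text
t: 6.7
eef_pos: [0.4571, 0.2975, 0.042]
tool_rot: [0.001, 0.992, -0.13, 0.005]
contact_force: [-0.5, -0.6, -3.8]
gripper_width: 0.299
```

```bash
python3 - <<'E'
from h import *
rel([.456,.297,.04],-15)
E
```

```text
t 6.7 tcp [0.4571 0.2975 0.042 ] yaw -14.9 w 0.299 F [-0.5 -0.6 -3.8] delta cm [-0.1   0.07  0.2 ] turn 0.1
```

Request:
carry_out(deltas=[[[0,0,0.15],0],[[0,0,0.15],0],[[0,0,0.15],0]])

```text
t: 7.08
eef_pos: [0.4576, 0.2975, 0.0413]
tool_rot: [0.001, 0.992, -0.13, 0.006]
contact_force: [-0.8, -2.2, 6.2]
gripper_width: 0.299
```

Request:
carry_out(deltas=[[[0,0,0],0],[[0,0,0],0],[[0,0,0],0],[[0,0,0],0],[[0,0,-2],0],[[0,0,-7],0],[[0,0,-13],0],[[0,0,-19],0],[[1,4,-22],0],[[3,9,-24],0]], hand=1)

```text
t: 8.32
eef_pos: [0.4605, 0.2047, 0.2851]
tool_rot: [-0.0, 0.992, -0.128, 0.007]
contact_force: [-0.1, -0.7, 0.7]
gripper_width: 0.999
```

```bash
python3 - <<'E'
from h import *
np.set_printoptions(precision=4,suppress=True)
rel([.590,-.053,.28],-15); rel([.590,-.053,.163],-15)
im,c=snap('top','top1')
for k,z in(('lid',.014),('lid_knob',.048)):
  for r in models.spot_in(k,'top')[:1]: print(k,r['score'],r['centre'],at(c,r['centre'],z))
cv2.imwrite('pics/pot1.png',cv2.resize(cv2.cvtColor(im,4)[235:345,410:520],(660,660),interpolation=2))
E
```

```text
t 8.32 tcp [0.4605 0.2047 0.2851] yaw -14.7 w 0.999 F [-0.1 -0.7  0.7] delta cm [19.05 21.65  0.74] turn 0.3
t 8.32 tcp [0.4605 0.2047 0.2851] yaw -14.7 w 0.999 F [-0.1 -0.7  0.7] delta cm [18.88 21.67 12.44] turn 0.3
lid 0.94 [303.6, 176.1] [0.4531 0.259  0.014 ]
lid_knob 0.71 [302.6, 175.6] [0.4559 0.2507 0.048 ]
```

View pics/top1.png

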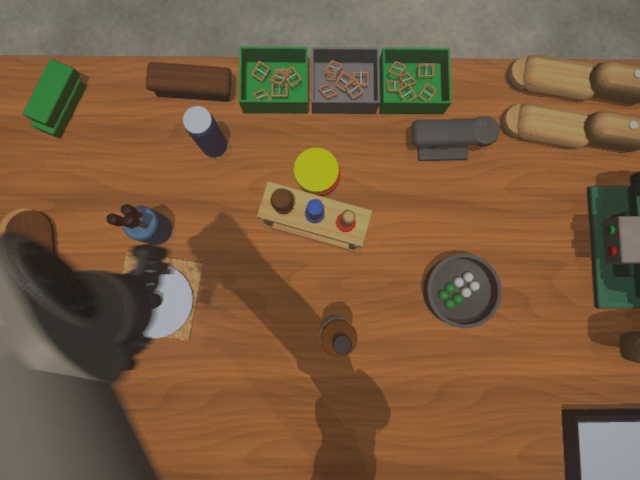

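The lid lies on the mat, centred near (300, 160). The pot is open, with the greens on its left (445–460, 290–303) and the whites on its right (460–475, 278–292). Next is the rod.

Request:
carry_out(deltas=[[[3.8,4.3,0],0],[[7.6,8.6,0],0],[[11.4,13,0],0],[[15.2,17.3,0],0],[[18,20.6,0.4],0],[[18.9,21.6,0.7],0],[[18.9,21.6,0.7],0],[[18.9,21.6,0.7],0]])

```text
t: 9.48
eef_pos: [0.5873, -0.0541, 0.2802]
tool_rot: [0.001, 0.991, -0.131, 0.007]
contact_force: [0.2, 0.7, -0.3]
gripper_width: 1.004
```

```bash
python3 - <<'E'
from h import *
rel([.590,-.053,.163],-15)
im,c=snap('wrist','w3')
for k,z in(('rod',.19),('rod_collar',.130)):
  for r in models.spot_in(k,'wrist')[:2]: print(k,r,at(c,r['centre'],z))
print(proj(c,[.59,-.053,.198]),proj(c,[.59,-.053,.132]),[proj(c,p) for p in((.602,0.001,.2),)])
E
```

```text
t 9.47 tcp [ 0.5873 -0.0541  0.2802] yaw -15.0 w 1.004 F [ 0.2  0.7 -0.3] delta cm [ 0.05 -0.17 11.72] turn -0.0
rod {'centre': [230.9, 319.2], 'score': 0.76} [ 0.59183459 -0.04532246  0.19      ]
rod_collar {'centre': [229.0, 320.2], 'score': 0.69} [ 0.58987097 -0.06026003  0.13      ]
(np.float64(247.45208107094612), np.float64(319.828836978303)) (np.float64(220.51171978142014), np.float64(317.90595499256733)) [(np.float64(151.5138411916848), np.float64(315.64282454929713))]
```

View pics/w3.png

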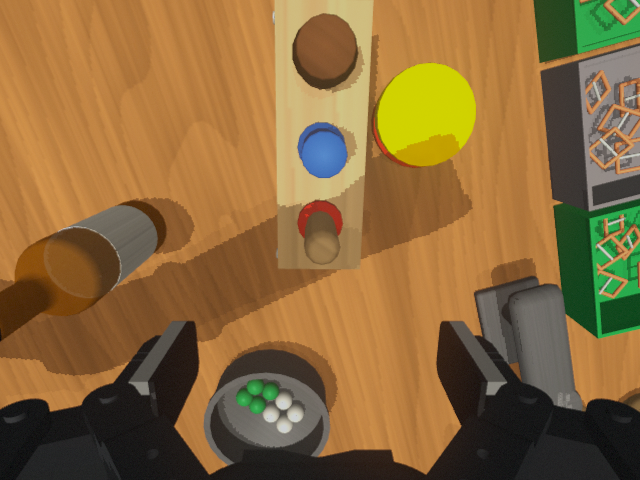

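The rod's handle top is at (245, 321), against a predicted (247, 320). The jaws straddle it along the rack's x, so I'll go down and grip.

Request:
carry_out(deltas=[[[0.1,-0.2,5],0],[[0.1,-0.2,9],0],[[0.1,-0.2,11.3],0],[[0.1,-0.2,11.6],0],[[0.1,-0.2,11.7],0]])

```text
t: 10.25
eef_pos: [0.5913, -0.0534, 0.1644]
tool_rot: [0.001, 0.991, -0.131, 0.008]
contact_force: [-0.5, -0.9, 1.2]
gripper_width: 1.0
```

Request:
carry_out(deltas=[[[0,0,0],0],[[0,0,0],0],[[0,0,0],0],[[0,0,0],0],[[0,0,0],0],[[0,0,0],0],[[0,0,0],0],[[0,0,0],0]], hand=0, newtons=70)

```text
t: 11.25
eef_pos: [0.5917, -0.0534, 0.165]
tool_rot: [0.001, 0.991, -0.131, 0.009]
contact_force: [-0.8, -1.0, 6.1]
gripper_width: 0.229
```

```bash
python3 - <<'E'
from h import *
rel([.590,-.053,.163],-15)
E
```

```text
t 11.25 tcp [ 0.5917 -0.0534  0.165 ] yaw -15.0 w 0.229 F [-0.8 -1.   6.1] delta cm [-0.18  0.    0.19] turn -0.0
```

Request:
carry_out(deltas=[[[0,0,-2],0],[[0,0,-6],0],[[0,0,-11],0],[[0,0,-15.5],0],[[0,0,-15.5],0]])

```text
t: 11.88
eef_pos: [0.591, -0.0522, 0.3252]
tool_rot: [0.001, 0.991, -0.131, 0.013]
contact_force: [-0.0, 0.2, -1.3]
gripper_width: 0.229
```

```bash
cat >> h.py <<'E'
def balls(im,c,pc=(.4765,-.271),z=.027):
    """im BGR; ball centres from colour peaks"""
    r0,c0=map(int,proj(c,[pc[0],pc[1],z])); w=45
    s=cv2.resize(im[r0-w:r0+w,c0-w:c0+w],None,fx=6,fy=6,interpolation=2)
    h=cv2.cvtColor(s,cv2.COLOR_BGR2HSV)
    d=np.linalg.norm(np.indices(s.shape[:2])-w*6,axis=0)<29*6
    ms={'g':(h[...,0]>45)&(h[...,0]<80)&(h[...,1]>120)&d,'w':(h[...,1]<70)&(h[...,2]>120)&d}
    R=.01*F(c)/(np.array(c['world_from_camera'])[2,3]-z)*6
    out={}
    k=np.zeros((101,101),np.float32);cv2.circle(k,(50,50),int(R*.95),1,-1);k[k==0]=0
    for n,m in ms.items():
        a=m.astype(np.float32)*1.0; L=[]
        other=1-a
        for i in range(4):
            sc=cv2.filter2D(a,-1,k,borderType=cv2.BORDER_CONSTANT)/k.sum()
            y,x=np.unravel_index(sc.argmax(),sc.shape); sub=sc.max()-sc<.01
            cc=cv2.connectedComponents(sub.astype(np.uint8))[1];yy,xx=np.nonzero(cc==cc[y,x]);y,x=yy.mean(),xx.mean()
            L.append((at(c,(r0-w+(y+.5)/6-.5,c0-w+(x+.5)/6-.5),z)[:2],sc.max(),(y,x)))
            cv2.circle(a,(int(x),int(y)),int(R*1.0),-.6,-1)
        out[n]=L
    for n in out:
        for p,q,(y,x) in out[n]: cv2.circle(s,(int(x),int(y)),int(R),(255,0,0) if n=='g' else (0,0,255),1)
    return out,s
def report(out,pc):
    for n,o in(('g','w'),('w','g')):
        for p,q,_ in out[n]: print(n,np.round((p-pc)*1000),round(float(q),2),'near',round(min(np.linalg.norm(p-u[0]) for u in out[o])*1000))
E
python3 - <<'E'
from h import *
rel([.4765,-.271,.32],-15)
c=get_calibration('top');im=cv2.imread('pics/top1.png')
# pot rim
g=im[240:345,415:515].max(axis=2)
h=cv2.cvtColor(im,cv2.COLOR_BGR2HSV)[240:345,415:515]
m=((h[...,1]<90)).astype(np.uint8); m=cv2.morphologyEx(m,cv2.MORPH_OPEN,np.ones((3,3)))
cn=max(cv2.findContours(m,0,1)[0],key=cv2.contourArea);e=cv2.fitEllipse(cv2.convexHull(cn));print(e,at(c,(e[0][1]+240,e[0][0]+415),.062))
pc=at(c,(e[0][1]+240,e[0][0]+415),.062)[:2]
o,s=balls(im,c);report(o,pc);cv2.imwrite('pics/b1.png',s)
E
```

```text
t 11.88 tcp [ 0.591  -0.0522  0.3252] yaw -15.0 w 0.229 F [-0.   0.2 -1.3] delta cm [-5.39 24.1   0.33] turn -0.0
((48.599395751953125, 50.405067443847656), (73.47975158691406, 75.71892547607422), 132.03421020507812) [ 0.47591707 -0.27321266  0.062     ]
g [-24.  16.] 0.84 near 38
g [-8. 28.] 0.81 near 38
g [ 6. 15.] 0.75 near 20
g [-14.   1.] 0.74 near 20
w [  9. -32.] 0.92 near 40
w [ 26. -21.] 0.92 near 41
w [ -3. -15.] 0.91 near 20
w [16. -2.] 0.91 near 20
```

View pics/b1.png

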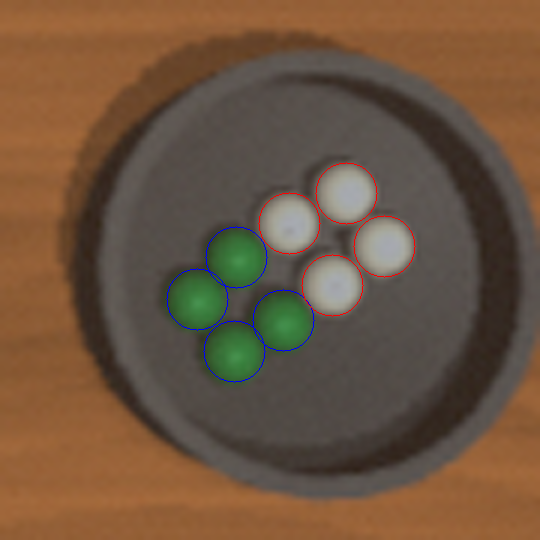

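Detection matches the picture ball for ball. The pot centre is (0.476, -0.272), with the greens on one side and the whites on the other. I'll enter at the clear spot (-30, -25) mm from the pot centre.

Request:
carry_out(deltas=[[[-1.5,5,0],0],[[-3,10.5,0],0],[[-4.5,16,0],0],[[-6,21.5,0],0],[[-7.3,26,0],0],[[-7.7,27.4,1],0],[[-7.7,27.4,3],0],[[-7.7,27.4,3],0]])

```text
t: 12.88
eef_pos: [0.4455, -0.2955, 0.2906]
tool_rot: [-0.001, 0.991, -0.13, 0.011]
contact_force: [0.4, -0.1, -0.6]
gripper_width: 0.23
```

```bash
python3 - <<'E'
from h import *
rel([.446,-.297,.175],-15);R=rot().as_matrix();t=readout.get_obs()['eef_pos']-np.array([0,0,0])
print(R.round(3)); tip=t+R@[0,0,.151];print(tip)
im,c=snap('wrist','w4');print(proj(c,tip),proj(c,[.476,-.272,.062]))
E
```

```text
t 12.88 tcp [ 0.4455 -0.2955  0.2906] yaw -15.0 w 0.23 F [ 0.4 -0.1 -0.6] delta cm [-0.16  0.18 11.56] turn 0.0
[[ 0.966 -0.258  0.022]
 [-0.258 -0.966 -0.002]
 [ 0.022 -0.004 -1.   ]]
[ 0.44881306 -0.2957523   0.1396374 ]
(np.float64(221.7802889465654), np.float64(317.7564699096248)) (np.float64(169.0250292752761), np.float64(337.91881901208666))
```

View pics/w4.png

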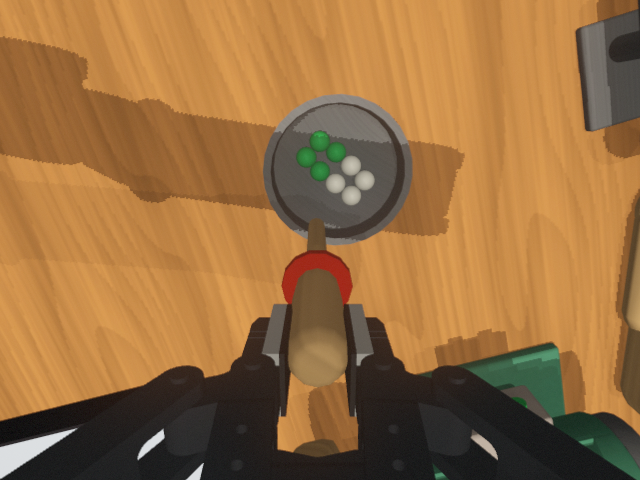

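The wrist view shows the rod tip at (222, 318) over the pot's near rim area. All eight balls are in clear view around (170, 335). I'll lower the rod in.

Request:
carry_out(deltas=[[[-0.4,0.1,4],0],[[-0.4,0.1,8.5],0],[[-0.4,0.1,11.2],0],[[-0.4,0.1,11.5],0],[[-0.4,0.1,11.5],0]])

```text
t: 13.55
eef_pos: [0.446, -0.2959, 0.178]
tool_rot: [0.0, 0.991, -0.13, 0.013]
contact_force: [0.8, -0.1, -0.2]
gripper_width: 0.229
```

```bash
python3 - <<'E'
from h import *
rel([.473,-.272,.175],-15)
E
```

```text
t 13.55 tcp [ 0.446  -0.2959  0.178 ] yaw -14.9 w 0.229 F [ 0.8 -0.1 -0.2] delta cm [ 1.99 -3.    0.36] turn 0.1
```

Request:
carry_out(deltas=[[[3,-0.4,0.2],0],[[5,-1.8,0.2],0],[[5,-4.5,0.2],0],[[2.5,-4,0.2],0],[[-0.5,-3.5,0.2],0],[[-0.5,-1,0.2],0],[[2.5,-2,0.2],0],[[3,-5.5,0.2],0],[[-0.5,-5,0.2],0],[[-0.8,-1.5,0.2],0]])

```text
t: 14.8
eef_pos: [0.4465, -0.2778, 0.1802]
tool_rot: [0.001, 0.992, -0.127, 0.018]
contact_force: [3.4, 1.7, 6.0]
gripper_width: 0.229
```

Request:
carry_out(deltas=[[[0,0,-2],0],[[0,0.5,-6],0],[[0.5,1.5,-9],0],[[1,2,-11],0],[[1,2,-11],0],[[1,2,-11],0]])

```text
t: 15.55
eef_pos: [0.4471, -0.2984, 0.2904]
tool_rot: [0.001, 0.992, -0.126, 0.018]
contact_force: [0.4, 0.3, -0.3]
gripper_width: 0.229
```

```bash
cat > look.py <<'E'
from h import *
import sys
n=sys.argv[1]
rel([.473,-.272,.175],-15)
im,c=snap('wrist',n);P=np.array([.476,-.272])
im=cv2.imread(f'pics/{n}.png')
T=np.array(c['world_from_camera']); 
def bl(im,c):
    z=.027
    r0,c0=proj(c,[P[0],P[1],z]);f=F(c);dep=(T[:3,:3].T@(np.array([*P,z])-T[:3,3]))[2]
    w=int(.068*f/dep);r0,c0=int(r0),int(c0)
    s=cv2.resize(im[max(r0-w,0):r0+w,c0-w:c0+w],None,fx=4,fy=4,interpolation=2);top=max(r0-w,0)
    h=cv2.cvtColor(s,cv2.COLOR_BGR2HSV)
    gy,gx=np.indices(s.shape[:2]);d=np.hypot(gy-(r0-top)*4,gx-4*w)<.054*f/dep*4
    R=.01*f/dep*4
    ms={'g':(h[...,0]>45)&(h[...,0]<80)&(h[...,1]>120)&d,'w':(h[...,1]<70)&(h[...,2]>115)&d}
    k=np.zeros((121,121),np.float32);cv2.circle(k,(60,60),int(R*.95),1,-1);out={}
    for nm,m in ms.items():
        a=m.astype(np.float32);L=[]
        for i in range(4):
            sc=cv2.filter2D(a,-1,k,borderType=cv2.BORDER_CONSTANT)/k.sum();y,x=np.unravel_index(sc.argmax(),sc.shape)
            cc=cv2.connectedComponents((sc.max()-sc<.01).astype(np.uint8))[1];yy,xx=np.nonzero(cc==cc[y,x]);y,x=yy.mean(),xx.mean()
            p=at(c,(top+(y+.5)/4-.5,c0-w+(x+.5)/4-.5),z)[:2]
            L.append((p,sc.max(),(y,x)));cv2.circle(a,(int(x),int(y)),int(R),-.6,-1)
        out[nm]=L
        for p,q,(y,x) in L: cv2.circle(s,(int(x),int(y)),int(R),(255,0,0) if nm=='g' else (0,0,255),1)
    return out,s
o,s=bl(im,c);cv2.imwrite(f'pics/{n}b.png',s);report(o,P)
X=rot().as_matrix()
for nm in o: print(nm,'tool mm',[tuple(int(v) for v in np.round(((p-P)@X[:2,:2])*1000)) for p,_,_ in o[nm]])
E
python3 look.py s1
```

```text
t 15.55 tcp [ 0.4471 -0.2984  0.2904] yaw -14.5 w 0.229 F [ 0.4  0.3 -0.3] delta cm [ 1.43 -3.18 11.6 ] turn 0.5
g [-30.   0.] 0.99 near 20
g [-27. -23.] 0.98 near 39
g [-13.  -9.] 0.98 near 24
g [-10. -32.] 0.96 near 47
w [14. 35.] 1.0 near 52
w [-7. 42.] 1.0 near 48
w [33. 25.] 1.0 near 57
w [-16.  15.] 1.0 near 20
g tool mm [(-29, 7), (-21, 29), (-10, 12), (-1, 33)]
w tool mm [(4, -38), (-17, -39), (25, -33), (-19, -10)]
```

View pics/s1b.png

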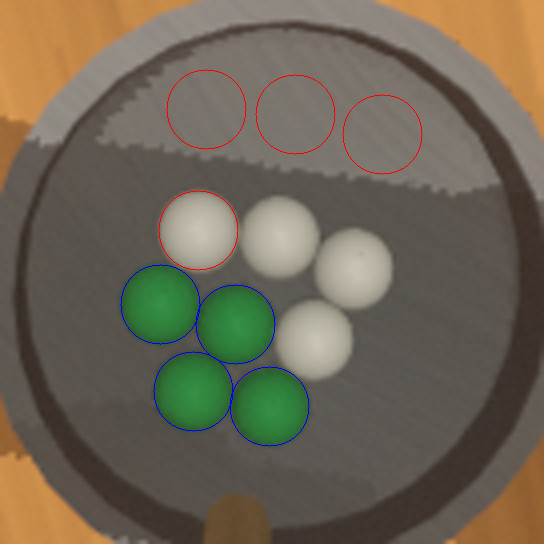

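The three top red circles fall on lit pot floor and are false. The real whites are at about (198, 230), (279, 237), (353, 268) and (315, 340). Greens are right, and only one white and one green are borderline. I'll raise the white threshold, then push the lower white sideways in among the greens.

Request:
carry_out(deltas=[[[3.5,-1.5,4],0],[[4.4,-0.9,8.5],0],[[4.4,-0.9,11.3],0],[[4.4,-0.9,11.3],0],[[3.2,-1,11.3],0],[[2.2,-1.1,11.3],0],[[1.2,-1.1,11.3],0],[[0.9,-1.1,11.3],0],[[0.9,-1.1,9],0],[[0.9,-1.1,6],0]])

```text
t: 16.85
eef_pos: [0.4588, -0.2898, 0.2306]
tool_rot: [0.001, 0.992, -0.127, 0.016]
contact_force: [0.3, 0.1, -0.4]
gripper_width: 0.228
```

Request:
carry_out(deltas=[[[0,0,-3],0],[[-0.5,0.7,-5.5],0],[[-0.8,1.3,-5.5],0],[[-0.8,1.3,-5.5],0],[[-0.8,1.3,-5.5],0]])

```text
t: 17.48
eef_pos: [0.4454, -0.2996, 0.284]
tool_rot: [0.0, 0.992, -0.126, 0.016]
contact_force: [-0.3, 0.3, -1.2]
gripper_width: 0.232
```

```bash
sed -i 's/\[...,2\]>115)/[...,2]>155)/' look.py; python3 look.py s2
```

```text
t 17.48 tcp [ 0.4454 -0.2996  0.284 ] yaw -14.5 w 0.232 F [-0.3  0.3 -1.2] delta cm [ 1.64 -3.32 10.97] turn 0.5
g [-33.  12.] 1.0 near 20
g [-34. -14.] 0.98 near 30
g [-19.  -1.] 0.97 near 20
g [-20. -28.] 0.95 near 20
w [-13.  18.] 0.85 near 20
w [4. 8.] 0.82 near 25
w [17. -7.] 0.79 near 37
w [ -4. -15.] 0.78 near 20
g tool mm [(-35, -4), (-29, 22), (-19, 6), (-12, 32)]
w tool mm [(-18, -14), (2, -9), (18, 3), (-1, 15)]
```

Only one white is still too far from a green (37 mm). I'll push it a centimetre toward the cluster.

Request:
carry_out(deltas=[[[3.5,-3.1,3],0],[[5.3,-2.9,7.5],0],[[5.3,-2.9,10.7],0],[[5.3,-2.9,10.7],0],[[4.9,-2.9,10.7],0],[[4.4,-2.8,10.7],0],[[4.0,-2.8,10.7],0],[[3.7,-2.8,10.7],0],[[4.2,-2.8,9],0],[[4.2,-2.8,5],0]])

```text
t: 18.77
eef_pos: [0.4936, -0.2826, 0.2347]
tool_rot: [-0.001, 0.992, -0.126, 0.014]
contact_force: [-0.5, -0.3, -0.0]
gripper_width: 0.227
```

Request:
carry_out(deltas=[[[-0.5,0,-3],0],[[-2,1,-4.5],0],[[-4.2,2.8,-4.7],0],[[-4.2,2.8,-4.7],0],[[-4.2,2.8,-4.7],0]])

```text
t: 19.4
eef_pos: [0.445, -0.2987, 0.2805]
tool_rot: [-0.001, 0.992, -0.126, 0.014]
contact_force: [1.3, 0.1, -0.6]
gripper_width: 0.231
```

```bash
python3 look.py s3
```

```text
t 19.4 tcp [ 0.445  -0.2987  0.2805] yaw -14.5 w 0.231 F [ 1.3  0.1 -0.6] delta cm [ 1.75 -3.23 10.62] turn 0.5
g [-33.  12.] 1.0 near 20
g [-34. -14.] 0.98 near 29
g [-19.  -1.] 0.98 near 20
g [-20. -27.] 0.97 near 20
w [-14.  19.] 0.85 near 20
w [ 4. 11.] 0.83 near 26
w [14. -7.] 0.8 near 34
w [ -4. -15.] 0.79 near 20
g tool mm [(-35, -4), (-29, 22), (-19, 6), (-12, 31)]
w tool mm [(-18, -15), (1, -11), (15, 3), (-1, 15)]
```

View pics/s3b.png

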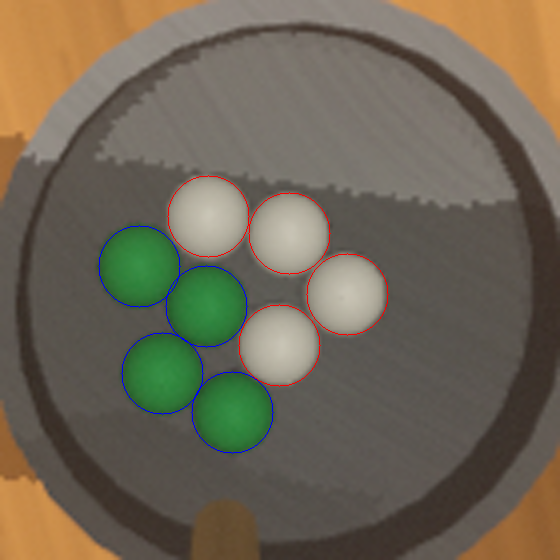

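The view agrees with the circles. The right-hand white at (346, 294) is 34 mm from the nearest green at (206, 306). I'll push it again, 9 mm further.

Request:
carry_out(deltas=[[[3.5,-3,3],0],[[5.4,-2.8,7.5],0],[[5.4,-2.8,10.4],0],[[5.2,-2.8,10.4],0],[[4.4,-2.8,10.4],0],[[3.8,-2.8,10.4],0],[[3.2,-2.8,10.4],0],[[2.8,-2.8,10.4],0],[[3.3,-2.8,9.5],0],[[3.6,-2.8,5],0]])

```text
t: 20.7
eef_pos: [0.4865, -0.2796, 0.23]
tool_rot: [-0.002, 0.992, -0.126, 0.011]
contact_force: [0.5, 0.2, 0.4]
gripper_width: 0.23
```

Request:
carry_out(deltas=[[[-0.5,0,-3],0],[[-2,1,-4.5],0],[[-3.6,2.8,-4.7],0],[[-3.6,2.8,-4.7],0],[[-3.6,2.8,-4.7],0]])

```text
t: 21.32
eef_pos: [0.444, -0.2972, 0.2761]
tool_rot: [-0.002, 0.992, -0.126, 0.011]
contact_force: [-0.6, 0.8, -0.4]
gripper_width: 0.232
```

```bash
python3 look.py s4
```

```text
t 21.32 tcp [ 0.444  -0.2972  0.2761] yaw -14.4 w 0.232 F [-0.6  0.8 -0.4] delta cm [ 1.97 -3.08 10.17] turn 0.6
g [-30.  16.] 1.0 near 21
g [-34. -13.] 0.99 near 25
g [-20.   0.] 0.99 near 20
g [-23. -30.] 0.97 near 20
w [-11.  24.] 0.93 near 21
w [ 6. 14.] 0.88 near 29
w [ 8. -6.] 0.81 near 28
w [ -9. -17.] 0.79 near 20
g tool mm [(-33, -8), (-30, 21), (-19, 5), (-15, 35)]
w tool mm [(-17, -21), (2, -15), (9, 4), (-4, 19)]
```

All balls now read 29 mm or less. I'll refine this with each ball's true height on the dish, using the same picture since the pose hasn't changed.

```bash
cat > look3.py <<'E'
import re
src=open('look.py').read().replace("im,c=snap('wrist',n)","c=get_calibration('wrist')").replace("rel([.473","#rel([.473")
exec(src)
print('---3D'); zf=lambda r: .022 if r<.0165 else .012+max(r-.02+.0034,0)*np.tan(np.radians(20))+.01/np.cos(np.radians(20))
B={}
for nm in o:
    B[nm]=[]
    for p,_,_ in o[nm]:
        d0=at(c,proj(c,[*p,.027]),.027);q=d0
        for i in range(8): q=at(c,proj(c,[*p,.027]),zf(np.linalg.norm(q[:2]-P)))
        B[nm].append(q)
for a,b in(('g','w'),('w','g')): print(a,[round(min(np.linalg.norm(p-q) for q in B[b])*1000,1) for p in B[a]],np.round([p-[*P,0] for p in B[a]],3).tolist())
allp=B['g']+B['w'];print('min pair',round(min(np.linalg.norm(allp[i]-allp[j]) for i in range(8) for j in range(i))*1000,1))
E
python3 look3.py s4 | sed -n '/3D/,$p'; python3 -c "
from h import *
rel([.5917,-.0534,.325],-15)"
```

```text
---3D
g [np.float64(20.8), np.float64(26.2), np.float64(20.5), np.float64(20.1)] [[-0.03, 0.016, 0.029], [-0.034, -0.013, 0.03], [-0.02, -0.0, 0.024], [-0.023, -0.029, 0.03]]
w [np.float64(20.8), np.float64(29.7), np.float64(28.8), np.float64(20.1)] [[-0.011, 0.024, 0.026], [0.006, 0.014, 0.022], [0.008, -0.006, 0.022], [-0.009, -0.017, 0.024]]
min pair 19.8
t 21.38 tcp [ 0.4442 -0.297   0.2759] yaw -14.4 w 0.229 F [ 0.4 -0.  -0.7] delta cm [  8.33 -27.3   -4.52] turn 0.6
```

View pics/s4b.png

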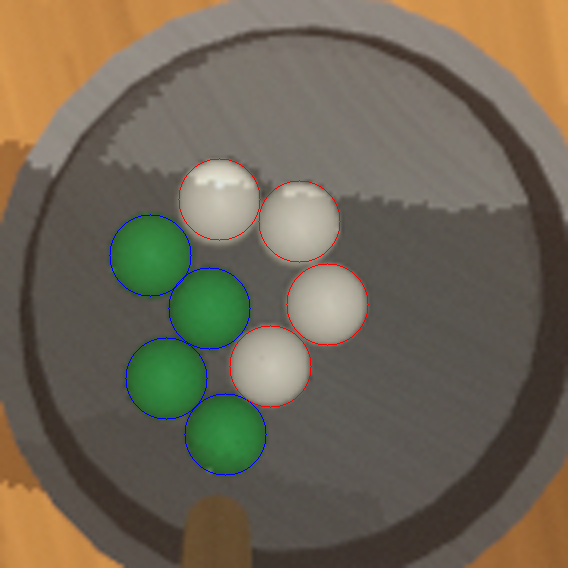

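All pairs are within 29.7 mm, and the closest balls measure 19.8 mm apart against a true 20, so the scale is right. Blended. Now I'll take the rod back above its hole.

Request:
carry_out(deltas=[[[0.5,-1,-3],0],[[1.5,-5,-4.5],0],[[3,-10,-4.5],0],[[4.6,-15,-4.5],0],[[6.2,-20,-4.5],0],[[7.7,-25,-4.5],0],[[8.3,-27.2,-4.5],0],[[8.3,-27.3,-4.5],0],[[8.3,-27.3,-4.5],0],[[8.3,-27.3,-4.5],0]])

```text
t: 22.62
eef_pos: [0.591, -0.0549, 0.3247]
tool_rot: [-0.002, 0.992, -0.126, 0.011]
contact_force: [0.5, 0.0, -0.0]
gripper_width: 0.227
```

```bash
python3 - <<'E'
from h import *
rel([.5917,-.0534,.165],-15)
im,c=snap('wrist','w5');R=rot().as_matrix();t=np.array(readout.get_obs()['eef_pos']);print(R.round(3)[:,2])
for z in(0,.151,.039): print(proj(c,t+R@[0,0,z]))
print('hole',proj(c,[.5905,-.0534,.126]),t+R@[0,0,.151])
cv2.imwrite('pics/w5c.png',cv2.resize(cv2.cvtColor(im,4)[60:340,220:420],None,fx=2,fy=2))
E
```

```text
t 22.62 tcp [ 0.591  -0.0549  0.3247] yaw -14.5 w 0.227 F [ 0.5  0.  -0. ] delta cm [-0.3  -0.05 15.97] turn 0.5
[ 0.022  0.002 -1.   ]
(np.float64(313.90087353890067), np.float64(318.4953940308856))
(np.float64(221.67906219865358), np.float64(317.822468605688))
(np.float64(277.45681509608016), np.float64(318.22946850668313))
hole (np.float64(208.375103825669), np.float64(311.9443395460882)) [ 0.59429982 -0.05453116  0.17381152]
```

View pics/w5c.png

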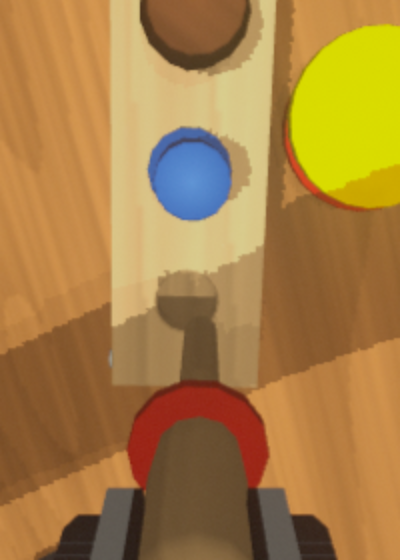

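The tip at (320, 220) matches the prediction, and the hole is at (313, 210). I'll shift about 5 mm in -x and insert along the rod's axis.

Request:
carry_out(deltas=[[[-0.5,0.15,0],0],[[-0.5,0.15,2],0],[[-0.5,0.15,4.5],0],[[-0.5,0.15,7],0],[[-0.5,0.15,9.5],0],[[-0.5,0.15,12],0],[[-0.5,0.15,14],0],[[-0.5,0.15,15.2],0],[[-0.5,0.15,15.7],0],[[-0.5,0.15,15.7],0]])

```text
t: 23.92
eef_pos: [0.5895, -0.0547, 0.1679]
tool_rot: [-0.002, 0.992, -0.126, 0.011]
contact_force: [0.9, -0.8, 0.1]
gripper_width: 0.227
```

```bash
python3 -c "
from h import *
rel([.589,-.0547,.165],-15)"
```

```text
t 23.93 tcp [ 0.5895 -0.0547  0.1679] yaw -14.5 w 0.227 F [ 0.9 -0.8  0.1] delta cm [-0.05  0.01  0.29] turn 0.5
```

Inserted without resistance. Next I'll lower the last 2–3 mm, release, rise and back off toward the robot's right.

Request:
carry_out(deltas=[[[0,0,0.2],0],[[0,0,0.3],0],[[0,0,0.3],0]])

```text
t: 24.3
eef_pos: [0.5897, -0.0547, 0.1652]
tool_rot: [-0.002, 0.992, -0.126, 0.011]
contact_force: [0.3, -0.3, -0.2]
gripper_width: 0.228
```

Request:
carry_out(deltas=[[[0,0,0],0],[[0,0,0],0],[[0,0,0],0],[[0,0,0],0],[[0,0,0],0],[[0,0,-2],0],[[0,0,-7],0],[[0,0,-12],0],[[0,0,-12],0],[[0,0,-12],0]], hand=1)

```text
t: 25.55
eef_pos: [0.5868, -0.0549, 0.2858]
tool_rot: [-0.002, 0.992, -0.126, 0.012]
contact_force: [-1.4, -0.6, 0.3]
gripper_width: 1.003
```

```bash
python3 - <<'E'
from h import *
rel([.444,-.297,.28],-15)
im,c=snap('wrist','w6')
print(proj(c,[.591,-.0545,.198]),proj(c,[.591,-.0545,.132]))
t=read_camera('top');t=cv2.cvtColor(t,4);cv2.imwrite('pics/top2.png',t)
a=cv2.resize(cv2.cvtColor(im,4)[80:380,220:420],(400,600));b=cv2.resize(t[225:375,90:250],(400,300));d=cv2.resize(t[235:345,410:520],(400,300))
cv2.imwrite('pics/end.png',np.hstack([a,np.vstack([b,d])]))
E
```

```text
t 25.55 tcp [ 0.5868 -0.0549  0.2858] yaw -14.5 w 1.003 F [-1.4 -0.6  0.3] delta cm [-7.76 27.02  0.21] turn 0.5
(np.float64(246.0184192044662), np.float64(321.2625705615963)) (np.float64(220.40994225837042), np.float64(318.42574804659824))
```

The viewer's limit is reached, so the last checks will be numeric, from the pictures just saved.

```bash
python3 - <<'E'
from h import *
np.set_printoptions(precision=4,suppress=True)
im=cv2.imread('pics/w6.png');c=get_calibration('wrist');h=cv2.cvtColor(im,cv2.COLOR_BGR2HSV)
m=((h[...,1]>150)&((h[...,0]<5)|(h[...,0]>175))&(h[...,2]>50));m[:, :270]=0;m[:,370:]=0;m[:170]=0;m[280:]=0
ys,xs=np.nonzero(m);print('collar px rows',ys.min(),ys.max(),'cols',xs.min(),xs.max(),len(ys))
for z in (.132,): print(at(c,((ys.min()+.5*34*np.abs(proj(c,[.59,-.055,.132])[1]-proj(c,[.6,-.055,.132])[1])/10),(xs.min()+xs.max())/2),z))
t=cv2.imread('pics/top2.png');c=get_calibration('top');h=cv2.cvtColor(t,cv2.COLOR_BGR2HSV)
q=((h[...,1]<60)&(h[...,2]>90)).astype(np.uint8);q[:240]=0;q[370:]=0;q[:,:90]=0;q[:,240:]=0
cn=max(cv2.findContours(q,0,1)[0],key=cv2.contourArea);e=cv2.fitEllipse(cv2.convexHull(cn));print('lid',e,at(c,e[0][::-1],.014))
P=np.array([.476,-.272]);o,s=balls(t,c,P);report(o,P)
E
```

```text
collar px rows 203 235 cols 297 339 504
[ 0.5889 -0.0575  0.132 ]
lid ((154.982177734375, 300.53521728515625), (73.17845916748047, 76.00125885009766), 50.05317687988281) [0.459  0.2988 0.014 ]
g [2. 1.] 0.0 near 3
g [2. 1.] 0.0 near 3
g [2. 1.] 0.0 near 3
g [2. 1.] 0.0 near 3
w [-31. -14.] 1.0 near 36
w [ 2. -2.] 0.99 near 3
w [24.  3.] 0.94 near 23
w [-13. -11.] 0.94 near 19
```

Request:
carry_out(deltas=[[[-1.5,5,0],0],[[-3,10.5,0],0],[[-4.5,16,0],0],[[-6,21.5,0],0],[[-7.3,26,0],0],[[-7.7,27,0.2],0],[[-7.7,27,0.2],0],[[-7.7,27,0.2],0]])

```text
t: 26.65
eef_pos: [0.445, -0.2953, 0.2786]
tool_rot: [-0.003, 0.992, -0.125, 0.01]
contact_force: [0.5, 0.2, 0.1]
gripper_width: 0.998
```

```bash
python3 look.py e1; python3 look3.py e1|sed -n '/3D/,$p'; python3 - <<'E'
from h import *
np.set_printoptions(precision=4,suppress=True)
for cam in('top','scene'):
    im,c=snap(cam,cam+'3')
    for k,z in(('rod',.16),('rod_collar',.129),('edge_iron',.17),('awl',.17),('bottle',.12),('can',.075),('lid',.014)):
        r=models.spot_in(k,cam)[:1]
        if r: print(cam,k,round(r[0]['score'],2),np.round(r[0]['centre']),at(c,r[0]['centre'],z))
def red(f,box):
    h=cv2.cvtColor(cv2.imread(f),cv2.COLOR_BGR2HSV);m=(h[...,1]>170)&((h[...,0]<4)|(h[...,0]>176))&(h[...,2]>100)
    ys,xs=np.nonzero(m[box[0]:box[1],box[2]:box[3]]);return (ys.min()+box[0],ys.max()+box[0],xs.min()+box[2],xs.max()+box[2],len(ys))
for a,b,x in(('top0','top3',(200,240,325,365)),('scene0','scene3',(205,245,280,310))): print(red(f'pics/{a}.png',x),red(f'pics/{b}.png',x))
E
```

```text
t 26.65 tcp [ 0.445  -0.2953  0.2786] yaw -14.4 w 0.998 F [0.5 0.2 0.1] delta cm [ 1.93 -2.87 10.42] turn 0.6
g [-30.  16.] 1.0 near 21
g [-20.   0.] 0.99 near 20
g [-34. -13.] 0.98 near 26
g [-24. -30.] 0.96 near 20
w [-11.  24.] 0.79 near 21
w [ 6. 14.] 0.7 near 30
w [ 8. -6.] 0.64 near 29
w [ -9. -17.] 0.63 near 20
g tool mm [(-33, -8), (-19, 5), (-30, 21), (-15, 35)]
w tool mm [(-17, -21), (3, -15), (9, 4), (-4, 19)]
---3D
g [np.float64(20.9), np.float64(20.6), np.float64(26.3), np.float64(20.2)] [[-0.03, 0.016, 0.029], [-0.02, -0.0, 0.024], [-0.034, -0.013, 0.03], [-0.023, -0.03, 0.03]]
w [np.float64(20.9), np.float64(29.9), np.float64(29.0), np.float64(20.2)] [[-0.011, 0.024, 0.026], [0.007, 0.014, 0.022], [0.009, -0.007, 0.022], [-0.009, -0.018, 0.024]]
min pair 19.7
top rod 0.71 [221. 348.] [ 0.5902 -0.0569  0.16  ]
top rod_collar 0.66 [219. 347.] [ 0.5969 -0.0565  0.129 ]
top edge_iron 0.62 [296. 441.] [ 0.4667 -0.2033  0.17  ]
top awl 0.57 [203. 281.] [0.6183 0.0526 0.17  ]
top bottle 0.77 [338. 338.] [ 0.3977 -0.0412  0.12  ]
top can 0.65 [131. 203.] [0.7693 0.2022 0.075 ]
top lid 0.81 [298. 156.] [0.4638 0.2972 0.014 ]
scene rod 0.76 [224. 298.] [ 0.6004 -0.0442  0.16  ]
scene rod_collar 0.78 [222. 294.] [ 0.5773 -0.0625  0.129 ]
scene edge_iron 0.75 [235. 320.] [0.6187 0.0048 0.17  ]
scene awl 0.88 [242. 348.] [0.6196 0.059  0.17  ]
scene bottle 0.9 [172. 330.] [ 0.4178 -0.0378  0.12  ]
scene can 0.74 [354. 398.] [0.7611 0.1954 0.075 ]
scene lid 0.56 [251. 471.] [0.4599 0.2981 0.014 ]
(np.int64(218), np.int64(230), np.int64(337), np.int64(354), 26) (np.int64(220), np.int64(230), np.int64(338), np.int64(355), 23)
(np.int64(224), np.int64(235), np.int64(289), np.int64(304), 73) (np.int64(224), np.int64(234), np.int64(289), np.int64(304), 72)
```

The rod collar is back to its starting pixels in both cameras, the balls are stationary and blended, and the lid is flat on the mat. Handing in.

```bash
python3 -c "
from station import bot
print(bot.hand_in())"
```

```text
the job is handed in; nothing more can be done
None
```

I handed the job in after about 27 s of robot time. By my last checks every end condition is met, though `hand_in` gives no verdict.

**What I did:** I lifted the lid over the bottle and laid it knob up on the mat. I took the red-collared rod from the rack and gave the balls one stir and three pushes. Then I hung the rod back in its hole, let go and backed off.

**Last checks:**
- **Balls:** all eight are in the pot and still. The largest distance from any ball to one of the other colour is about 30 mm, against the 33 mm limit. The closest pair measured 19.7 mm against a true 20 mm, so the scale is sound.
- **Lid:** it is about 10 mm from the mat's centre and its outline looks flat.
- **Rod:** the collar is within 1–2 pixels of where it started in both the top and scene pictures.
- **Other things:** the awl, bottle and can show no shift beyond the networks' usual scatter.

**Checks that failed or disagreed:**
- An early white-ball detection landed on lit pot floor; a stricter threshold fixed it.
- At the end, the top camera's view of the pot was blocked by the arm, so the ball check rests on the wrist camera.
- The network misplaced the edge iron in the last top picture, near the gripper; the scene picture shows it in place.
- The picture limit was reached before I could view the final composite, so the last checks are numeric only.

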